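# Release the depth gauge from the ram rig and return it to its holder

## Robot

A 6-joint arm with a two-finger parallel gripper is mounted at the origin on the work surface. World frame = base frame: x ahead of the robot, y to its left, z up, the work surface at z = 0. Lengths are in m, angles in rad, forces in N, time in s.
With the tool pointing down it reaches from about 0.25 to 0.775 m from the base axis. Payload 4 kg.
Tool frame: the origin (TCP) lies midway between the tips of the shut fingers; the grasp point (between the pads) lies 19 mm behind it; z points along the fingers, y is the line along which they close (so a half turn about z gives the same grasp; the last joint's range is limited). The gripper opens to 94 mm and grips with 3 to 60 N. Pads are 16 mm wide; open, the fingers measure 119 mm over their backs; the gripper's body (75 mm by 177 mm) begins 78 mm behind the grasp point.
Start: joints at [-1.353, 0.087, 1.371, -0, 1.684, -0.103], TCP at [0.173, -0.522, 0.206] pointing down, gripper open.
Joint ranges: [-3.1, 3.1], [-0.76, 2.03], [0.27, 2.55], [-1.08, 4.22], [0.17, 2.65], [-2.57, 2.57]. Speed limits (rad/s): [2.79, 2.79, 3.14, 3.14, 3.14, 3.14].

## Interface

Orientations are given as [roll, pitch, yaw] about the fixed x, y, z axes, in that order (R = Rz(yaw) Ry(pitch) Rx(roll)).
In Python, from bench import get_obs, snapshot, close_job gives the robot as it stands. The module is installed in compiled form; this text tells all that it offers.
- The arm moves only by the tool drive_tool, never from a script. Its argument "commands" is a list of rows, each a list of 6 numbers: the shift along the tool's x, y, z in units of 0.04 m (1.0 is 0.04 m), then the turn, a rotation vector about the tool's x, y, z in units of 0.1 rad (1.0 is 0.1 rad). In form: [[dx, dy, dz, wx, wy, wz], ...]. A call has 1 to 20 rows; each row shifts and turns the commanded pose from where the row before left it, along the tool's axes as they then stand; what a row does not reach is not made up. A row lasts 1/8 s, in which the tool goes at most 62.5 mm and 10.7 degrees, less where a joint would pass 70% of its speed; a pose out of reach is approached as far as the arm can. A call with a number of a shift or a turn outside -1 to 1 is refused whole. A call with a gripper value outside its range is refused whole. "gripper" is the closure, from 0 (fully open) to 1 (shut), set as the call begins (left out, the last holds). The fingers move at their own pace and stop on an object; the grip force is fixed at half the most. Time passes only in rows, so rows that do not move let the fingers close. It gives the time, the measured TCP pose, the force, the opening and the grip force at its end, in the units of the state.
- get_obs(): the state, without advancing time (a new reading comes with each control period).
- snapshot(name): name is "scene" or "side" or "wrist"; returns a dict with "image" (480x640x3 uint8, blue, green, red), "range_z" (480x640 float32, m along the optical axis (not along the pixel's ray), 0 where there is no reading), "fx", "fy", "cx", "cy" (pixels), "rvec" (rotation vector, rad) and "tvec" (3), from world to camera coordinates, as OpenCV has them. Camera axes: x right, y down, z forward; pixel columns grow to the right and rows downward; lengths in m; the calibration is good to about 2 mm. The wrist camera is an equidistant fisheye: a pixel r from the principal point sees the ray r / f radians off the axis. A picture is of the moment at which its call begins.
- close_job(): hands the job in; it is judged then, once.
The state is a dict: "time": time; "joint_positions": joint angles; "qvel": joint speeds; "joint_torque": joint torques, N m; "tool_pos": TCP position; "ee_rot": TCP orientation; "wrist_force": force on the tool from outside, world axes, zero at the start; "wrist_torque": the same for the moment, N m; "width": finger opening in m; "finger_force": force on a finger pad.
Only numpy, scipy, OpenCV 4.12 (cv2) and the standard library are available. Lean on these libraries where they do the work, as an engineer would, in place of code of your own. Each camera call takes 0.05 s, during which the arm holds its last target. There are 200 camera calls.

## Task

The green depth gauge is locked in the test rig by the steel ram: turn the yellow knob clockwise (seen from above) to its stop, so that the ram is drawn fully back, without touching the other knobs or the red button crowded round it. Then lift the gauge out by its end faces, stand it upright on the black mat and let go of it, take it again by its long sides and set it fully down, upright, in the green holder. Leave the ram drawn back, all the other loose things where they are, and let go.

Things in the scene. Friction and masses are not known exactly. Their poses are not given: they have to be found in the camera images.
- yellow (a joint): angle of the yellow knob, rad: 0 at the start, grows as it is turned clockwise seen from above, end stop at 1.35. Geared to the ram (0.06 m over the 1.35 rad); friction about 0.05 N m; it stays where it is left
- yellow_grip (a point): point to grip on the yellow knob's upright axis. Upright bar 50 mm long (its own x, turning with it), 14 mm thick (its own y), this point 10 mm below the bar's top, 26 mm above its 50 mm disc. One of six controls about 69 mm apart, two rows of three; its place and starting direction vary. Neighbours are as tall, their bar ends up to 42 mm from this axis; the deck is 50 mm above the table
- blue_base: blue bar knob, a neighbour on the rig's deck, same size as the yellow one (the body is its 58 mm base disc, origin on the deck on the knob's axis); must not be touched
- black_base: black bar knob, a neighbour on the rig's deck, same size as the yellow one (the body is its 58 mm base disc, origin on the deck on the knob's axis); must not be touched
- white_base: white bar knob, a neighbour on the rig's deck, same size as the yellow one (the body is its 58 mm base disc, origin on the deck on the knob's axis); must not be touched
- grey_base: grey bar knob, a neighbour on the rig's deck, same size as the yellow one (the body is its 58 mm base disc, origin on the deck on the knob's axis); must not be touched
- stop_base: red push button, 36 mm across, in a 52 mm black housing, total 22 mm tall, a neighbour on the deck (origin on the deck); must not be touched
- ram (a joint): travel of the square steel ram, m: 0 = its nose is 14 mm deep in the gauge's notch and locks it in the nest, 0.06 = fully drawn back, its nose then 46 mm clear of the gauge's tower. Driven by the yellow knob
- nest (a point): centre of the nest's floor on the rig, 12 mm above the table, axes the rig's. Ram and its 50 mm tall grey housing (from y = 72 mm) on the +y side, ram 30 mm above this floor. Cheeks 75 mm tall, 36 mm wide in y at x = +-22.5 mm: the gauge can be gripped there only on its +y and -y end faces. Lips 8 mm high round its foot's ends, 2 mm play. The control box begins at x = 47 mm
- gauge_mid (a point): middle of the green depth gauge, 36 mm above its underside; z up. Foot 40 (x) x 64 (y) x 18 mm tall, on it a tower 30 (x) x 52 (y) up to 72 mm, dial and stem on top up to 82 mm; 0.2 to 0.42 kg. Notch 18 mm wide, 22 to 38 mm above the underside, in the tower's +y end face (whole above it). It starts standing in the nest, axes along the nest's
- mat_top (a point): centre of the upper face of the black rubber mat, 120 x 120 x 4 mm, fixed on the table between the rig and the rack; the place to set the gauge down to change grip
- slot_green (a point): centre of the floor (16 mm above the table) of the green holder: pocket 46 (x) by 70 (y) mm for the gauge's foot, either way round. End walls 75 mm tall, 44 mm wide in x, at y = +-35 mm, so the gauge goes in only when held by its +x and -x long sides; the x sides have lips 8 mm tall. Three such holders side by side along y, 87 mm apart, their order varies
- slot_blueh (a point): the same point of the blue holder; the blue gauge stands in it
- slot_orange (a point): the same point of the orange holder, empty; not for the green gauge
- gauge_blue_mid (a point): middle (36 mm up) of the blue gauge, of the same shape, standing in the blue holder; leave alone
- bolt1_mid (a point): rusty fang bolt lying flat, 150 mm long, 38 mm tall; its middle; leave alone
- bolt2_mid (a point): the other rusty fang bolt, likewise
- ring_mid (a point): chrome ring gauge lying flat, 84 mm across, 22 mm tall; its middle; leave alone
- clip_mid (a point): grey iron clip plate lying flat, 120 x 70 mm, up to 28 mm tall; leave alone
- can_mid (a point): upright can, 60 mm across, 150 mm tall; its middle; leave alone
- wrench_grip (a point): steel wrench 200 mm long lying flat; a point on its handle; leave alone
Things that resemble listed ones, but are neither listed nor needed, are in the scene too. What is shaped like the part that bears gauge_mid but orange or pink is not meant.

How it is judged:
By the outcome, as a careful person would: the job done as asked, in the order asked, and still so for the second after the job is handed in, with the robot touching nothing.
It also fails if it takes over 67 s, if anything falls off the work surface, if the arm or the gripper's body presses on something with over 40 N, if the wrist force passes 120 N, or if a joint passes its speed limit or range.

## Working session

There is one attempt and no reset: what is moved stays moved. The work goes in short steps, Python scripts to look and compute and a tool call to move; the robot and the scene stay as the last step left them, time stands still between calls to the robot, and variables do not carry over. Pictures are saved under pics/ and viewed, at most 10 in all, crops included, and the job is handed in when it is done.

Besides the shell and the picture viewer there is one more tool, called after "Call:" in YAML: its name, and indented under it one key for each argument. drive_tool: Moves the arm, as the interface text tells. Its arguments: {"type":"object","properties":{"commands":{"type":"array"},"gripper":{"type":"number"}},"required":["commands"]}

```bash
mkdir -p pics
cat > h.py <<'E'
import numpy as np, cv2
from bench import get_obs, snapshot, close_job
def cam(n):
    s=snapshot(n); s['R']=cv2.Rodrigues(np.array(s['rvec'],float))[0]; s['t']=np.array(s['tvec'],float).ravel(); return s
def cloud(s):  # world points per pixel (pinhole)
    v,u=np.mgrid[:480,:640]; z=s['range_z']
    P=np.stack([(u-s['cx'])/s['fx']*z,(v-s['cy'])/s['fy']*z,z],-1)
    return (P-s['t'])@s['R']
E
python3 - <<'E'
from h import *
import pickle
for n in('scene','side'):
    s=cam(n); cv2.imwrite(f'pics/{n}0.png',s['image']); pickle.dump(s,open(n+'0.pkl','wb'))
    print(n,-s['R'].T@s['t'],s['R'][2],s['fx'])
o=get_obs(); print(o)
E
```

```text
scene [ 1.10512056 -0.8065206   0.69043763] [-0.48177235  0.69925251 -0.52814896] 433.5989376845905
side [0.09059017 1.13222522 1.17018774] [ 0.28045409 -0.70156172 -0.6551005 ] 486.46961256802285
{'time': 0.1, 'joint_positions': array([-1.35308725e+00,  8.78734807e-02,  1.37208993e+00,  5.28544577e-06,
        1.68359973e+00, -1.03092262e-01]), 'qvel': array([ 0.00044015, -0.00094021, -0.00411486,  0.00211811,  0.00130359,
        0.00084825]), 'joint_torque': array([ 1.32993726e-03, -3.41252124e+01, -3.03302085e+01,  7.18546193e-02,
        3.04128451e-02, -9.17011243e-05]), 'tool_pos': array([ 0.17332446, -0.52145709,  0.20443208]), 'ee_rot': array([-3.13963317e+00, -2.08006902e-04,  3.20801728e-01]), 'wrist_force': array([ 0.09369039, -0.58235058,  0.12619262]), 'wrist_torque': array([-0.01829005, -0.02724621, -0.01542566]), 'finger_force': 0.0, 'width': 0.09400041253584403}
```

View pics/scene0.png

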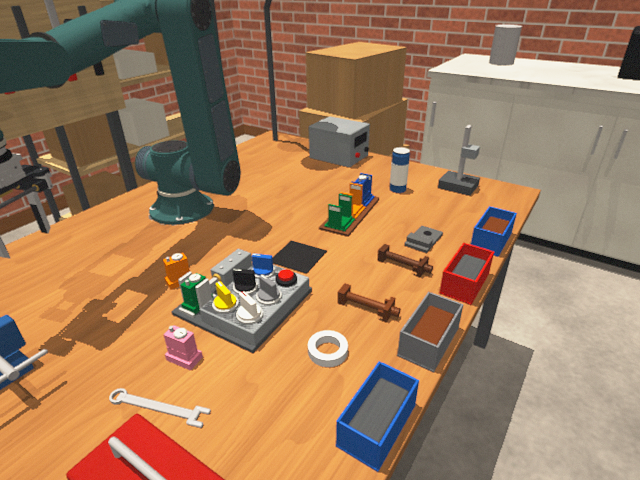

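View pics/side0.png

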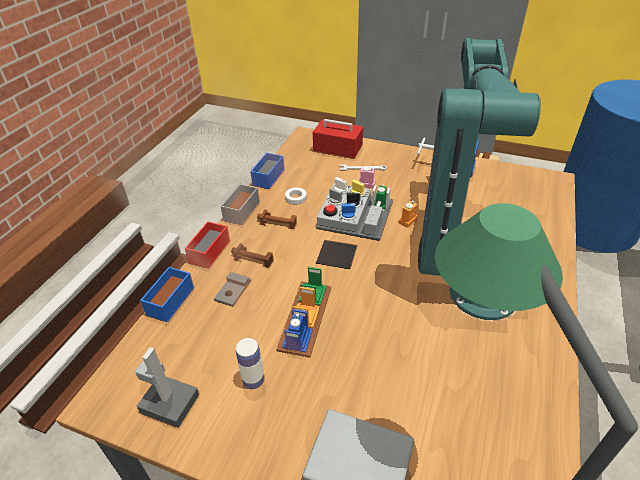

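The scene picture shows the rig at about (245,300). The green gauge in the nest is at (192,293), with an orange look-alike at (176,270) and a pink one at (182,347), neither of which is meant. The yellow knob is at (225,298), the mat at (299,257), and the green holder is at the near end of the rack, about (340,212). I'll confirm in a crop and measure.

Run:
```python
from h import *
import pickle
for n in('scene','side'):
    s=pickle.load(open(n+'0.pkl','rb')); W=cloud(s); im=s['image']
    np.set_printoptions(precision=4,suppress=True)
    hsv=cv2.cvtColor(im,cv2.COLOR_BGR2HSV); H,S,V=[hsv[...,i].astype(int) for i in range(3)]
    x,y,z=W[...,0],W[...,1],W[...,2]
    tab=(s['range_z']>0)&(abs(z)<.3)&(x>.15)&(x<.8)&(y<.5)&(y>-.7)
    for c,m in dict(green=(H>45)&(H<85)&(S>120),yellow=(H>22)&(H<34)&(S>150)&(z>.06),blue=(H>100)&(H<125)&(S>120),
       red=((H<4)|(H>176))&(S>180)&(z>.05),mat=(V<60)&(z<.012),black=(V<60)&(z>.075),orange=(H>8)&(H<20)&(S>180)&(z>.03)).items():
        k,l,st,ce=cv2.connectedComponentsWithStats((m&tab).astype('uint8'))
        for i in range(1,k):
            if st[i,4]<40: continue
            q=W[l==i]; 
            if np.isfinite(q).all(): 
                top=q[q[:,2]>q[:,2].max()-.008]; (r)=cv2.minAreaRect(top[:,:2].astype('f4')*1000)
                print(n,c,ce[i].astype(int),st[i,4],'lo',np.percentile(q,2,0),'hi',np.percentile(q,98,0),'top',top.mean(0),r)
s=pickle.load(open('scene0.pkl','rb'))['image']
a=cv2.resize(s[235:365,150:320],None,fx=3.5,fy=3.5,interpolation=3); b=cv2.resize(pickle.load(open('side0.pkl','rb'))['image'][165:360,275:425],None,fx=1.33*1.75,fy=1.333*1.75)
cv2.imwrite('pics/c1.png',a);
```

```text
scene green [340 216] 549 lo [0.4809 0.1467 0.0141] hi [0.5376 0.2292 0.0895] top [0.5126 0.1518 0.0913] ((511.02459716796875, 151.0031280517578), (37.348854064941406, 6.531282424926758), 7.981929779052734)
scene green [190 296] 415 lo [ 0.4111 -0.3521  0.0205] hi [ 0.4444 -0.2997  0.0862] top [ 0.4297 -0.3298  0.084 ] ((423.5084228515625, -321.8171691894531), (31.32679557800293, 54.09737014770508), 6.751852512359619)
scene yellow [223 297] 339 lo [ 0.4934 -0.3354  0.062 ] hi [ 0.5378 -0.2943  0.1017] top [ 0.5192 -0.3171  0.0995] ((514.9365844726562, -314.9878845214844), (14.683462142944336, 52.22565460205078), 71.75875854492188)
scene blue [397 158] 106 lo [0.5289 0.487  0.1102] hi [0.5677 0.4993 0.1464] top [0.5469 0.4941 0.1441] ((545.4910278320312, 494.0851745605469), (8.157769203186035, 30.908905029296875), 84.1817855834961)
scene blue [365 190] 234 lo [0.4783 0.3265 0.0146] hi [0.5174 0.4023 0.0914] top [0.4886 0.3448 0.0895] ((485.8873291015625, 350.80682373046875), (30.62615394592285, 60.41847229003906), 15.279754638671875)
scene blue [395 188] 56 lo [0.5315 0.4867 0.0083] h
[... 4927 characters left out ...]
135742188), (21.013498306274414, 9.980351448059082), 33.58090591430664)
side black [419 254] 84 lo [0.1933 0.0266 0.1225] hi [0.215  0.0983 0.1991] top [0.2091 0.0489 0.1972] ((209.22134399414062, 48.479095458984375), (2.175107717514038, 43.412017822265625), 8.787887573242188)
side orange [409 211] 130 lo [ 0.2815 -0.288   0.0324] hi [ 0.3247 -0.2392  0.0746] top [ 0.2995 -0.2608  0.0732] ((299.5623474121094, -259.74273681640625), (46.56040573120117, 24.684099197387695), 45.034278869628906)
side orange [307 296] 147 lo [0.4757 0.2384 0.0314] hi [0.5176 0.25   0.0908] top [0.4961 0.2443 0.0894] ((497.0077819824219, 245.1157989501953), (42.36696243286133, 7.561955451965332), 6.718722820281982)
```

View pics/c1.png

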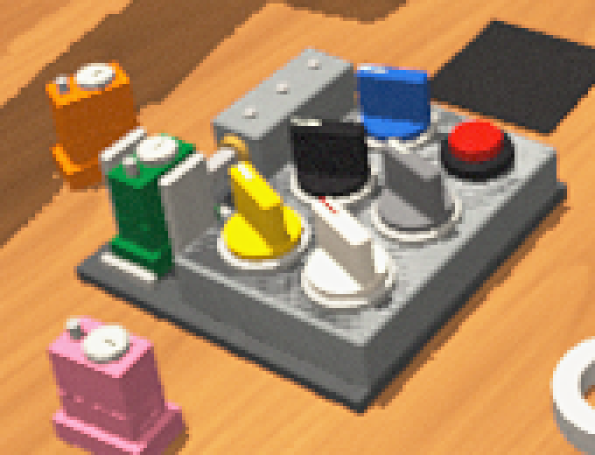

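The crop confirms the targets. The green gauge sits between the cheeks, the yellow knob is beside it, and the white, black, grey and blue knobs and the red button are around it. I'm moving above the rig for a closer look.

Call:
drive_tool:
  commands:
    - [0.9, -0.32, -0.25, 0, 0, 0]
    - [0.9, -0.32, -0.25, 0, 0, 0]
    - [0.9, -0.32, -0.25, 0, 0, 0]
    - [0.9, -0.32, -0.25, 0, 0, 0]
    - [0.9, -0.32, -0.25, 0, 0, 0]
    - [0.9, -0.32, -0.25, 0, 0, 0]
    - [0.9, -0.32, -0.25, 0, 0, 0]
    - [0.9, -0.32, -0.25, 0, 0, 0]
    - [0.9, -0.32, -0.25, 0, 0, 0]
    - [0.9, -0.32, -0.25, 0, 0, 0]

```text
time: 1.35
tool_pos: [0.4754, -0.286, 0.3052]
ee_rot: [-3.141, 0.001, 0.321]
wrist_force: [-0.0, -0.1, -0.3]
width: 0.0941
finger_force: 0.0
```

Call:
drive_tool:
  commands:
    - [0, 0, 0, 0, 0, -1]
    - [0, 0, 0, 0, 0, -1]
    - [0, 0, 0, 0, 0, -1]
    - [0, 0, 0, 0, 0, -1]
    - [0, 0, 0, 0, 0, -1]
    - [0, 0, 0, 0, 0, -1]
    - [0, 0, 0, 0, 0, -1]
    - [0, 0, 0, 0, 0, -1]
    - [0, 0, 0, 0, 0, -1]
    - [0, 0, 0, 0, 0, -1]
    - [0, 0, 0, 0, 0, -1]
    - [0, 0, 0, 0, 0, -1]
    - [0, 0, 0, 0, 0, -1]
    - [0, 0, 0, 0, 0, -1]
    - [0, 0, 0, 0, 0, -1]
    - [0, 0, 0, 0, 0, -1]
    - [0, 0, 0, 0, 0, -1]
    - [0, 0, 0, 0, 0, -1]
    - [0, 0, 0, 0, 0, -1]
    - [0, 0, 0, 0, 0, -1]
  gripper: 0.7

```text
time: 3.85
tool_pos: [0.4746, -0.2868, 0.3048]
ee_rot: [-3.141, -0.001, 2.324]
wrist_force: [0.2, -0.0, -0.2]
width: 0.0282
finger_force: 0.0
```

Run:
```python
from h import *
import pickle
s=cam('wrist'); cv2.imwrite('pics/w1.png',s['image']); pickle.dump(s,open('w1.pkl','wb'))
print(-s['R'].T@s['t'],s['R'],s['fx'],s['cx'],s['cy']); o=get_obs(); print(o['time'],o['tool_pos'],o['ee_rot'],o['width'],o['joint_positions'])
```

```text
[ 0.4277948  -0.23873333  0.48433879] [[ 0.72901209  0.68449967 -0.00125297]
 [ 0.66568903 -0.70854965  0.23412712]
 [ 0.15937215 -0.17151559 -0.97220518]] 371.64829954431775 317.61423856891884 237.0016329054399
3.9 [ 0.47452274 -0.28687393  0.30478618] [-3.14127499e+00 -1.24548230e-03  2.32607094e+00] 0.028013128496874325 [-6.45947147e-01  1.01082329e-01  1.16061295e+00 -1.08084063e-04
  1.88117860e+00 -1.40125490e+00]
```

View pics/w1.png

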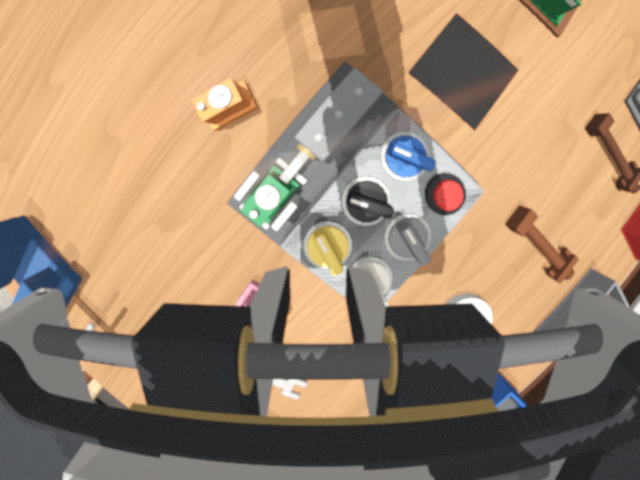

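The wrist view shows the yellow knob at (328,248), the gauge at (268,198) with the ram reaching it from (300,160), and the mat at (463,72). I'll cast rays onto the known heights.

```bash
cat >> h.py <<'E'
def wrays(s,u,v):
    x=(u-s['cx'])/s['fx']; y=(v-s['cy'])/s['fy']; r=np.hypot(x,y)+1e-12
    return np.stack([np.sin(r)*x/r,np.sin(r)*y/r,np.cos(r)],-1)
def wcloud(s):
    v,u=np.mgrid[:480,:640]; d=wrays(s,u,v); return (d*(s['range_z']/d[...,2])[...,None]-s['t'])@s['R']
def plane(s,u,v,z,fish=True):
    d=wrays(s,np.asarray(u,float),np.asarray(v,float)) if fish else np.stack([(u-s['cx'])/s['fx'],(v-s['cy'])/s['fy'],np.ones_like(u)],-1)
    d=d@s['R']; c=-s['R'].T@s['t']; return c+d*((z-c[2])/d[...,2])[...,None]
def rect(P):
    (c,(w,h),a)=cv2.minAreaRect((P[:,:2]*1000).astype('f4'))
    if w<h: w,h,a=h,w,a+90
    return np.round(c,1),(round(w,1),round(h,1)),round(a%180,1)   # long axis angle deg
def obj(s,m,W,zlo,zhi,z=None,fish=True,minpix=30):
    """masked pixels whose range height is within zlo..zhi, biggest blobs cast on plane z"""
    m=(m&(W[...,2]>zlo)&(W[...,2]<zhi)).astype('uint8'); k,l,st,ce=cv2.connectedComponentsWithStats(m)
    out=[]
    for i in range(1,k):
        if st[i,4]<minpix: continue
        v,u=np.where(l==i); P=plane(s,u.astype(float),v.astype(float),z,fish) 
        out.append((ce[i].astype(int),st[i,4],rect(P),'medz',round(float(np.median(W[l==i][:,2])),4)))
    return out
def hsv(s):
    h=cv2.cvtColor(s['image'],cv2.COLOR_BGR2HSV).astype(int); return h[...,0],h[...,1],h[...,2]
E
python3 - <<'E'
from h import *
import pickle
for n,f in(('w1',1),('scene0',0),('side0',0)):
    s=pickle.load(open(n+'.pkl','rb')); W=wcloud(s) if f else cloud(s); H,S,V=hsv(s)
    print(n)
    Y=(H>20)&(H<36)&(S>110); G=(H>45)&(H<85)&(S>90); B=(H>100)&(H<125)&(S>110)
    for t,m,a,b,z in(('yel',Y,.09,.11,.1),('blu',B,.09,.11,.1),('gaugetop',G,.078,.09,.084),('red',((H<5)|(H>175))&(S>150),.066,.08,.072),('mat',V<70,-.005,.011,.004),('greenwall',G,.085,.1,.091),('bl',(V<60),.094,.106,.1)):
        for r in obj(s,m&(W[...,1]<.45)&(W[...,1]>-.4)&(W[...,0]>.25)&(W[...,0]<.65),W,a,b,z,f): print(t,r)
E
```

```text
w1
yel (array([328, 254]), np.int32(456), (array([ 511.1, -312.3]), (49.3, 15.0), 161.6), 'medz', 0.0997)
blu (array([414, 157]), np.int32(473), (array([ 504.3, -175.1]), (49.8, 14.8), 21.6), 'medz', 0.0997)
gaugetop (array([280, 188]), np.int32(162), (array([ 427.2, -297.7]), (25.2, 15.0), 161.1), 'medz', 0.0841)
gaugetop (array([256, 210]), np.int32(325), (array([ 423.5, -331.9]), (30.1, 26.3), 5.1), 'medz', 0.0841)
red (array([448, 195]), np.int32(617), (array([ 572.1, -171.4]), (35.4, 34.2), 46.1), 'medz', 0.0719)
bl (array([365, 198]), np.int32(78), (array([ 502.6, -240.3]), (42.4, 6.1), 33.3), 'medz', 0.0982)
bl (array([353, 206]), np.int32(39), (array([ 496.5, -256.3]), (17.6, 4.1), 14.9), 'medz', 0.0992)
scene0
yel (array([223, 290]), np.int32(122), (array([ 518.5, -318.3]), (60.9, 17.5), 160.7), 'medz', 0.099)
blu (array([262, 257]), np.int32(112), (array([ 512.8, -181.5]), (47.6, 25.0), 32.9), 'medz', 0.0981)
gaugetop (array([190, 284]), np.int32(112), (array([ 424.2, -322. ]), (55.4, 34.7), 98.5), 'medz', 0.0841)
red (array([285, 274]), np.int32(132), (array([ 576.8, -175.
[... 462 characters left out ...]
72]), np.int32(96), (array([ 514.2, -247. ]), (48.9, 20.7), 21.7), 'medz', 0.0992)
side0
yel (array([357, 183]), np.int32(41), (array([ 512.7, -298.6]), (56.8, 23.0), 138.5), 'medz', 0.0966)
blu (array([347, 205]), np.int32(47), (array([ 503. , -165.5]), (46.3, 22.9), 19.2), 'medz', 0.0973)
red (array([329, 207]), np.int32(52), (array([ 570.6, -158.2]), (40.6, 29.1), 109.6), 'medz', 0.0715)
mat (array([348, 233]), np.int32(113), (array([ 494. , -122.4]), (231.8, 11.8), 3.4), 'medz', 0.0055)
mat (array([341, 254]), np.int32(356), (array([494.1,  -8.3]), (117.6, 115.3), 95.6), 'medz', 0.0041)
greenwall (array([308, 285]), np.int32(32), (array([496.5, 232.7]), (41.9, 9.6), 8.1), 'medz', 0.0897)
```

Call:
drive_tool:
  commands:
    - [0, 0, 0.5, 0, 0, -0.99]
    - [0, 0, 0.5, 0, 0, -0.99]
    - [0, 0, 0.5, 0, 0, -0.99]
    - [0, 0, 0.5, 0, 0, -0.99]
    - [0, 0, 0.5, 0, 0, -0.99]
    - [-0.36, -0.1, 0.5, 0, 0, 0]
    - [-0.36, -0.1, 0.5, 0, 0, 0]
    - [-0.36, -0.1, 0.5, 0, 0, 0]
    - [0, 0, 0, 0, 0, 0]
    - [0, 0, 0, 0, 0, 0]

```text
time: 5.15
tool_pos: [0.5116, -0.3121, 0.146]
ee_rot: [-3.142, 0.0, 2.815]
wrist_force: [-0.5, -0.6, 0.0]
width: 0.0284
finger_force: 0.0
```

```bash
cat > look.py <<'E'
from h import *
import pickle,sys
n=sys.argv[1]
s=cam('wrist'); cv2.imwrite(f'pics/{n}.png',s['image']); pickle.dump(s,open(n+'.pkl','wb'))
o=get_obs(); print(o['time'],o['tool_pos'],o['ee_rot'],o['width'],o['joint_positions'].round(3))
W=wcloud(s); H,S,V=hsv(s)
Y=(H>20)&(H<36)&(S>110); G=(H>45)&(H<85)&(S>90)
for t,m,a,b,z in(('yel',Y,.09,.11,.1),('gaugetop',G,.078,.09,.084),('mat',V<70,-.005,.011,.004),('greenwall',G,.085,.1,.091)):
    for r in obj(s,m&(W[...,1]<.45)&(W[...,1]>-.4)&(W[...,0]>.25)&(W[...,0]<.65),W,a,b,z,True): print(t,r)
E
python3 look.py w2
```

```text
5.2 [ 0.51185241 -0.31219536  0.14663159] [-3.14106236e+00  1.30780053e-03  2.81545212e+00] 0.028165901953870986 [-0.642  0.214  1.344 -0.     1.583 -1.887]
yel (array([318, 261]), np.int32(1311), (array([ 511.9, -313.2]), (49.8, 13.5), 161.4), 'medz', 0.0998)
gaugetop (array([264, 131]), np.int32(1716), (array([ 423.3, -319. ]), (51.4, 30.2), 93.8), 'medz', 0.0842)
```

View pics/w2.png

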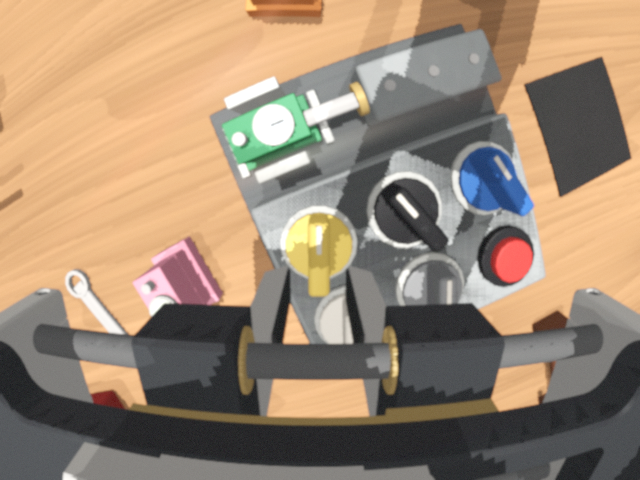

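The view shows the yellow bar centred under the fingers, around (318,261), with every neighbour clear. The gauge top measures 51.4×30.2 mm, as specified. Descending and gripping.

Call:
drive_tool:
  commands:
    - [0, -0.02, 0.45, 0, 0, 0]
    - [0, 0, 0.45, 0, 0, 0]
    - [0, 0, 0.45, 0, 0, 0]
    - [0, 0, 0.45, 0, 0, 0]
    - [0, 0, 0, 0, 0, 0]
    - [0, 0, 0, 0, 0, 0]

```text
time: 5.95
tool_pos: [0.5118, -0.3131, 0.0737]
ee_rot: [-3.141, 0.001, 2.816]
wrist_force: [0.0, 0.0, 0.7]
width: 0.0282
finger_force: 0.0
```

Call:
drive_tool:
  commands:
    - [0, 0, 0, 0, 0, 0]
    - [0, 0, 0, 0, 0, 0]
    - [0, 0, 0, 0, 0, 0]
    - [0, 0, 0, 0, 0, 0]
    - [0, 0, 0, 0, 0, 0]
  gripper: 1.0

```text
time: 6.58
tool_pos: [0.5126, -0.3119, 0.0745]
ee_rot: [3.14, 0.002, 2.817]
wrist_force: [2.1, 4.6, 3.3]
width: 0.0134
finger_force: 30.0
```

Gripped, 13.4 mm on the 14 mm bar. Turning clockwise, which is +wz for a tool pointing down.

Call:
drive_tool:
  commands:
    - [0, 0, 0, 0, 0, 0.9]
    - [0, 0, 0, 0, 0, 0.9]
    - [0, 0, 0, 0, 0, 0.9]
    - [0, 0, 0, 0, 0, 0.9]
    - [0, 0, 0, 0, 0, 0.9]
    - [0, 0, 0, 0, 0, 0.9]
    - [0, 0, 0, 0, 0, 0.9]
    - [0, 0, 0, 0, 0, 0.9]
    - [0, 0, 0, 0, 0, 0.9]
    - [0, 0, 0, 0, 0, 0.9]
    - [0, 0, 0, 0, 0, 0.9]
    - [0, 0, 0, 0, 0, 0.9]
    - [0, 0, 0, 0, 0, 0.9]
    - [0, 0, 0, 0, 0, 0.9]
    - [0, 0, 0, 0, 0, 0.9]
    - [0, 0, 0, 0, 0, 0]
    - [0, 0, 0, 0, 0, 0]

```text
time: 8.7
tool_pos: [0.5143, -0.3109, 0.0746]
ee_rot: [3.136, -0.003, 1.467]
wrist_force: [5.7, 6.2, 2.9]
width: 0.0138
finger_force: 30.0
```

```bash
python3 -c "
from h import *
o=get_obs(); print({k:o[k] for k in ('tool_pos','ee_rot','wrist_force','wrist_torque','width')})"
```

```text
{'tool_pos': array([ 0.51428572, -0.31085939,  0.07458484]), 'ee_rot': array([ 3.13613167, -0.00321852,  1.46734731]), 'wrist_force': array([5.71025944, 6.23510179, 2.93955138]), 'wrist_torque': array([ 1.21393039, -1.03244261, -0.01225779]), 'width': 0.013844743648637655}
```

Call:
drive_tool:
  commands:
    - [0, 0, 0, 0, 0, 0.3]
    - [0, 0, 0, 0, 0, 0.3]
    - [0, 0, 0, 0, 0, 0]

```text
time: 9.07
tool_pos: [0.5143, -0.3111, 0.0746]
ee_rot: [3.136, -0.003, 1.409]
wrist_force: [5.7, 4.9, 3.6]
width: 0.0142
finger_force: 30.7
```

```bash
python3 -c "
from h import *
o=get_obs(); print({k:o[k] for k in ('tool_pos','ee_rot','wrist_force','wrist_torque','width')})"
```

```text
{'tool_pos': array([ 0.51427137, -0.31108122,  0.07459664]), 'ee_rot': array([ 3.13633143e+00, -2.81944526e-03,  1.40877321e+00]), 'wrist_force': array([5.6659577 , 4.93136427, 3.58222132]), 'wrist_torque': array([ 1.11979859, -1.08927946,  0.57408603]), 'width': 0.014245957820865691}
```

There is a torque of 0.57 N m at the stop, so the knob is fully turned. I'll relieve the twist, open, lift and look.

Call:
drive_tool:
  commands:
    - [0, 0, 0, 0, 0, -0.5]
    - [0, 0, 0, 0, 0, 0]

```text
time: 9.32
tool_pos: [0.5143, -0.3111, 0.0746]
ee_rot: [3.136, -0.003, 1.458]
wrist_force: [5.9, 5.4, 1.7]
width: 0.0138
finger_force: 29.9
```

Call:
drive_tool:
  commands:
    - [0, 0, 0, 0, 0, 0]
    - [0, 0, 0, 0, 0, 0]
    - [0, 0, 0, 0, 0, 0]
    - [0, 0, -0.5, 0, 0, 0]
    - [0, 0, -0.6, 0, 0, 0]
    - [0, 0, -0.6, 0, 0, 0]
    - [0, 0, -0.6, 0, 0, 0]
    - [0, 0, -0.6, 0, 0, 0]
    - [0, 0, 0, 0, 0, 0]
  gripper: 0.7

```text
time: 10.45
tool_pos: [0.5123, -0.3141, 0.1919]
ee_rot: [3.138, 0.003, 1.455]
wrist_force: [0.3, -0.5, -0.6]
width: 0.0282
finger_force: 0.0
```

```bash
python3 look.py w3
```

```text
10.5 [ 0.51162916 -0.3134975   0.19001999] [3.14029755e+00 1.27228012e-03 1.45531378e+00] 0.028249137032826256 [-0.644  0.201  1.273 -0.     1.666 -0.529]
yel (array([319, 235]), np.int32(997), (array([ 513.5, -312.4]), (50.3, 13.7), 83.4), 'medz', 0.0999)
gaugetop (array([215, 248]), np.int32(1063), (array([ 424. , -318.3]), (51.5, 31.8), 93.7), 'medz', 0.0842)
```

View pics/w3.png

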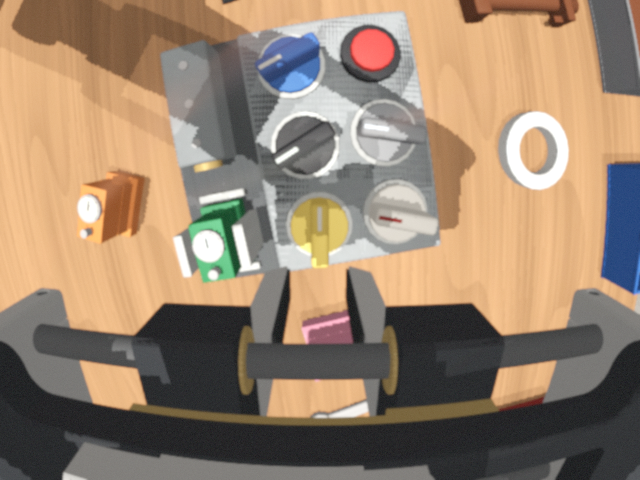

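The knob bar went from 161.4° to 83.4°, so 1.36 rad, and the ram is drawn back out of sight. The neighbours look untouched. Moving over the gauge at (215,248).

Call:
drive_tool:
  commands:
    - [0, 0, 0, 0, 0, 0.99]
    - [0, 0, 0, 0, 0, 0.99]
    - [0, 0, 0, 0, 0, 0.99]
    - [0, 0, 0, 0, 0, 0.99]
    - [0, 0, 0, 0, 0, 0.99]
    - [0, 0, 0, 0, 0, 0.99]
    - [0, 0, 0, 0, 0, 0.99]
    - [0, 0, 0, 0, 0, 0.99]
    - [0, 0, 0, 0, 0, 0.99]
    - [0, 0, 0, 0, 0, 0.99]
    - [0, 0, 0, 0, 0, 0.99]
    - [0, 0, 0, 0, 0, 0.99]
    - [0, 0, 0, 0, 0, 0.99]
    - [0, 0, 0, 0, 0, 0.99]
    - [-0.74, 0, 0, 0, 0, 0]
    - [-0.74, 0, 0, 0, 0, 0]
    - [-0.74, 0, 0.5, 0, 0, 0]
    - [0, 0, 0.5, 0, 0, 0]
    - [0, 0, 0, 0, 0, 0]
    - [0, 0, 0, 0, 0, 0]
  gripper: 0.15

```text
time: 13.0
tool_pos: [0.423, -0.3191, 0.1492]
ee_rot: [-3.141, 0.001, 0.07]
wrist_force: [-0.3, -1.5, -0.7]
width: 0.0796
finger_force: 0.0
```

```bash
python3 look.py w4
```

```text
13.05 [ 0.42337271 -0.31931543  0.14986985] [ 3.14101868e+00 -4.20115073e-04  7.00737438e-02] 0.07996493874955604 [-0.753  0.06   1.509 -0.     1.571  0.748]
yel (array([320, 112]), np.int32(1541), (array([ 513.2, -313.8]), (48.9, 14.6), 85.1), 'medz', 0.0998)
gaugetop (array([319, 243]), np.int32(1698), (array([ 424. , -319.5]), (51.1, 30.5), 94.0), 'medz', 0.0842)
mat (array([ 39, 134]), np.int32(5564), (array([494.3, -18.3]), (115.7, 115.2), 95.9), 'medz', 0.0042)
```

Call:
drive_tool:
  commands:
    - [0, 0, 0.5, 0, 0, 0]
    - [0, 0, 0.5, 0, 0, 0]
    - [0, 0, 0.5, 0, 0, 0]
    - [0, 0, 0.5, 0, 0, 0]
    - [0, 0, 0.5, 0, 0, 0]
    - [0, 0, 0, 0, 0, 0]
    - [0, 0, 0, 0, 0, 0]

```text
time: 13.92
tool_pos: [0.4238, -0.3197, 0.0507]
ee_rot: [3.14, -0.001, 0.07]
wrist_force: [0.3, 0.4, -0.6]
width: 0.0796
finger_force: 0.0
```

Call:
drive_tool:
  commands:
    - [0, 0, 0, 0, 0, 0]
    - [0, 0, 0, 0, 0, 0]
    - [0, 0, 0, 0, 0, 0]
    - [0, 0, 0, 0, 0, 0]
    - [0, 0, 0, 0, 0, 0]
    - [0, 0, 0, 0, 0, 0]
  gripper: 1.0

```text
time: 14.68
tool_pos: [0.423, -0.3188, 0.0499]
ee_rot: [-3.141, -0.0, 0.07]
wrist_force: [-1.7, 3.2, 4.7]
width: 0.0517
finger_force: 30.0
```

Call:
drive_tool:
  commands:
    - [0, 0, -0.2, 0, 0, 0]
    - [0, 0, -0.3, 0, 0, 0]
    - [0, 0, -0.5, 0, 0, 0]
    - [0, 0, -0.5, 0, 0, 0]
    - [0, 0, -0.5, 0, 0, 0]
    - [0, 0, -0.5, 0, 0, 0]
    - [0, 0, -0.5, 0, 0, 0]
    - [0, 0, -0.3, 0, 0, 0]
    - [0, 0, 0, 0, 0, 0]

```text
time: 15.8
tool_pos: [0.4233, -0.3196, 0.1825]
ee_rot: [3.14, -0.001, 0.07]
wrist_force: [0.3, 0.0, -4.2]
width: 0.052
finger_force: 30.0
```

Call:
drive_tool:
  commands:
    - [0.23, -0.75, 0, 0, 0, 0]
    - [0.23, -0.75, 0, 0, 0, 0]
    - [0.23, -0.75, 0, 0, 0, 0]
    - [0.23, -0.75, 0, 0, 0, 0]
    - [0.23, -0.75, 0, 0, 0, 0]
    - [0.23, -0.75, 0, 0, 0, 0]
    - [0.23, -0.75, 0, 0, 0, 0]
    - [0.23, -0.75, 0, 0, 0, 0]
    - [0.23, -0.75, 0, 0, 0, 0]
    - [0.23, -0.75, 0, 0, 0, 0]
    - [0, 0, 0, 0, 0, 0]
    - [0, 0, 0, 0, 0, 0]

```text
time: 17.3
tool_pos: [0.4933, -0.0138, 0.1806]
ee_rot: [3.141, 0.002, 0.07]
wrist_force: [0.1, 0.6, -4.0]
width: 0.0519
finger_force: 30.0
```

```bash
cat >> h.py <<'E'
def holders(s,W):
    """wall tops / pocket of coloured holders around y>.1: rects on z=.091"""
    H,S,V=hsv(s)
    for t,m in(('green',(H>45)&(H<85)&(S>90)),('orange',(H>6)&(H<20)&(S>170)),('blue',(H>100)&(H<125)&(S>110))):
        for r in obj(s,m&(W[...,1]>.1)&(W[...,1]<.45)&(W[...,0]>.4)&(W[...,0]<.6),W,.086,.097,.091,True,20): print(t,r)
E
python3 look.py w5; python3 -c "
import pickle
from h import *
s=pickle.load(open('w5.pkl','rb')); holders(s,wcloud(s))"
```

```text
17.35 [ 0.4933635  -0.01409041  0.1807695 ] [3.14114552e+00 1.40451282e-03 6.91046737e-02] 0.05221568176485388 [-1.430e-01 -3.200e-02  1.541e+00 -1.000e-03  1.633e+00  1.359e+00]
yel (array([619, 238]), np.int32(225), (array([ 515.1, -303.4]), (50.8, 14.4), 84.8), 'medz', 0.0983)
gaugetop (array([ 49, 196]), np.int32(46), (array([512.9, 230.4]), (18.4, 9.4), 154.2), 'medz', 0.0884)
mat (array([317, 192]), np.int32(6095), (array([516.5, -14. ]), (117.5, 71.4), 97.0), 'medz', 0.0043)
mat (array([261, 161]), np.int32(47), (array([545. ,  41.4]), (13.0, 4.2), 104.0), 'medz', 0.0041)
greenwall (array([114, 208]), np.int32(310), (array([508.5, 152.5]), (42.4, 8.6), 13.2), 'medz', 0.0911)
greenwall (array([ 49, 213]), np.int32(238), (array([499.2, 225.5]), (41.9, 9.5), 2.0), 'medz', 0.0907)
green (array([114, 208]), np.int32(307), (array([508.6, 152.4]), (42.5, 7.5), 11.1), 'medz', 0.0911)
green (array([ 49, 213]), np.int32(236), (array([498.9, 225.5]), (41.2, 8.2), 4.1), 'medz', 0.0907)
```

View pics/w5.png

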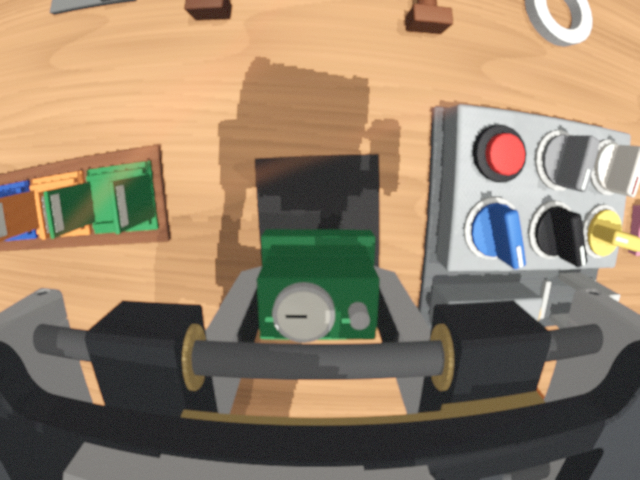

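The gauge hangs upright between the fingers, around (315,290), with the mat under it. The green holder is the nearest one, at (125,205), next to the orange and blue ones. Lowering onto the mat.

Call:
drive_tool:
  commands:
    - [0, 0, 0.5, 0, 0, 0]
    - [0, 0, 0.5, 0, 0, 0]
    - [0, 0, 0.5, 0, 0, 0]
    - [0, 0, 0.5, 0, 0, 0]
    - [0, 0, 0.5, 0, 0, 0]
    - [0, 0, 0.5, 0, 0, 0]
    - [0, 0, 0.3, 0, 0, 0]
    - [0, 0, 0.15, 0, 0, 0]
    - [0, 0, 0, 0, 0, 0]
    - [0, 0, 0, 0, 0, 0]

```text
time: 18.6
tool_pos: [0.4945, -0.0136, 0.0443]
ee_rot: [3.141, -0.002, 0.07]
wrist_force: [0.5, -0.3, -4.6]
width: 0.0514
finger_force: 30.0
```

Call:
drive_tool:
  commands:
    - [0, 0, 0.03, 0, 0, 0]
    - [0, 0, 0.03, 0, 0, 0]
    - [0, 0, 0, 0, 0, 0]

```text
time: 18.98
tool_pos: [0.4943, -0.0135, 0.0419]
ee_rot: [3.141, -0.001, 0.07]
wrist_force: [-0.6, 0.0, -0.3]
width: 0.0521
finger_force: 30.0
```

The weight has gone onto the mat. Releasing, rising and turning a quarter turn.

Call:
drive_tool:
  commands:
    - [0, 0, 0, 0, 0, 0]
    - [0, 0, 0, 0, 0, 0]
    - [0, 0, 0, 0, 0, 0]
    - [0, 0, 0, 0, 0, 0]
    - [0, 0, -0.3, 0, 0, 0]
    - [0, 0, -0.5, 0, 0, 0]
    - [0, 0, -0.6, 0, 0, 0]
    - [0, 0, -0.6, 0, 0, 0]
    - [0, 0, -0.6, 0, 0, 0]
    - [0, 0, 0, 0, 0, 0]
  gripper: 0.2

```text
time: 20.23
tool_pos: [0.4956, -0.0137, 0.1482]
ee_rot: [3.14, -0.006, 0.07]
wrist_force: [-0.5, -1.2, 0.1]
width: 0.0752
finger_force: 0.0
```

Call:
drive_tool:
  commands:
    - [0, 0, 0, 0, 0, -1]
    - [0, 0, 0, 0, 0, -1]
    - [0, 0, 0, 0, 0, -1]
    - [0, 0, 0, 0, 0, -1]
    - [0, 0, 0, 0, 0, -1]
    - [0, 0, 0, 0, 0, -1]
    - [0, 0, 0, 0, 0, -1]
    - [0, 0, 0, 0, 0, -1]
    - [0, 0, 0, 0, 0, -1]
    - [0, 0, 0, 0, 0, -1]
    - [0, 0, 0, 0, 0, -1]
    - [0, 0, 0, 0, 0, -1]
    - [0, 0, 0, 0, 0, -1]
    - [0, 0, 0, 0, 0, -1]
    - [0, 0, 0, 0, 0, -1]
    - [0, 0, 0, 0, 0, -0.7]
    - [0, 0, 0, 0, 0, 0]
    - [0, 0, 0, 0, 0, 0]

```text
time: 22.48
tool_pos: [0.4935, -0.0134, 0.1445]
ee_rot: [-3.141, -0.0, 1.639]
wrist_force: [-0.6, 0.6, -0.1]
width: 0.0752
finger_force: 0.0
```

```bash
cat > look2.py <<'E'
from h import *
import pickle,sys
n=sys.argv[1]
s=cam('wrist'); cv2.imwrite(f'pics/{n}.png',s['image']); pickle.dump(s,open(n+'.pkl','wb'))
o=get_obs(); print(o['time'],o['tool_pos'],o['ee_rot'],o['width'],o['joint_positions'].round(3))
W=wcloud(s); H,S,V=hsv(s); G=(H>45)&(H<85)&(S>80)
for t,a,b,z in(('tower',.070,.081,.076),('foot',.0,.030,.022)):
    for r in obj(s,G&(abs(W[...,1])<.1),W,a,b,z): print(t,r)
holders(s,W)
E
python3 look2.py w6
```

```text
22.525 [ 0.49359043 -0.0134039   0.14465828] [-3.14096772e+00 -5.00731763e-05  1.63904806e+00] 0.0750785221870758 [-0.142 -0.018  1.6   -0.     1.56  -0.21 ]
tower (array([319, 246]), np.int32(1704), (array([494. , -14.4]), (52.7, 29.8), 93.6), 'medz', 0.0762)
foot (array([319, 209]), np.int32(1023), (array([494.4, -14.6]), (68.6, 41.3), 93.2), 'medz', 0.0219)
green (array([358,   2]), np.int32(428), (array([508.1, 151.1]), (42.9, 5.9), 6.8), 'medz', 0.091)
```

View pics/w6.png

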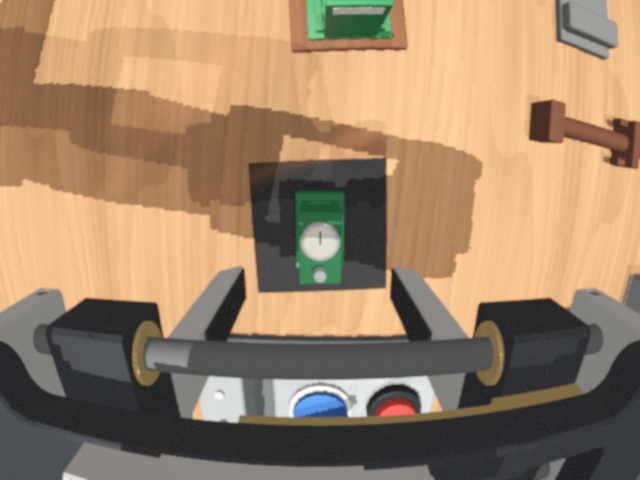

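The view shows the gauge standing upright on the mat at (320,238), in line with the fingers. Gripping it by its long sides.

Call:
drive_tool:
  commands:
    - [-0.03, 0, 0.5, 0, 0, 0]
    - [0, 0, 0.5, 0, 0, 0]
    - [0, 0, 0.5, 0, 0, 0]
    - [0, 0, 0.5, 0, 0, 0]
    - [0, 0, 0.5, 0, 0, 0]
    - [0, 0, 0.05, 0, 0, 0]
    - [0, 0, 0, 0, 0, 0]

```text
time: 23.4
tool_pos: [0.4942, -0.0147, 0.0435]
ee_rot: [3.141, 0.0, 1.64]
wrist_force: [0.3, 0.5, -0.1]
width: 0.0753
finger_force: 0.0
```

Call:
drive_tool:
  commands:
    - [0, 0, 0, 0, 0, 0]
    - [0, 0, 0, 0, 0, 0]
    - [0, 0, 0, 0, 0, 0]
    - [0, 0, 0, 0, 0, 0]
    - [0, 0, 0, 0, 0, 0]
    - [0, 0, 0, 0, 0, 0]
    - [0, 0, 0, 0, 0, 0]
  gripper: 1.0

```text
time: 24.28
tool_pos: [0.4943, -0.0146, 0.0432]
ee_rot: [3.141, 0.0, 1.64]
wrist_force: [2.0, -0.1, 0.1]
width: 0.0302
finger_force: 30.0
```

Call:
drive_tool:
  commands:
    - [0, 0, -0.2, 0, 0, 0]
    - [0, 0, -0.5, 0, 0, 0]
    - [0, 0, -0.6, 0, 0, 0]
    - [0, 0, -0.6, 0, 0, 0]
    - [0, 0, -0.6, 0, 0, 0]
    - [0, 0, -0.6, 0, 0, 0]
    - [0, 0, -0.6, 0, 0, 0]
    - [1, 0.13, 0, 0, 0, 0]
    - [1, 0.13, 0, 0, 0, 0]
    - [1, 0.13, 0, 0, 0, 0]
    - [0, 0, 0, 0, 0, 0]
    - [0, 0, 0, 0, 0, 0]

```text
time: 25.78
tool_pos: [0.5005, 0.1057, 0.1904]
ee_rot: [-3.14, 0.001, 1.64]
wrist_force: [-0.2, -0.8, -3.4]
width: 0.0296
finger_force: 30.0
```

```bash
python3 look2.py w7
```

```text
25.825 [0.50072428 0.10534365 0.19057008] [-3.14008989e+00  8.82887465e-04  1.63913603e+00] 0.02997115937629953 [ 9.700e-02  6.000e-03  1.484e+00 -1.000e-03  1.652e+00  2.900e-02]
green (array([328,  76]), np.int32(329), (array([498.9, 227. ]), (41.6, 5.6), 8.0), 'medz', 0.091)
green (array([333, 175]), np.int32(347), (array([508.3, 152.7]), (43.1, 5.4), 6.6), 'medz', 0.0912)
```

View pics/w7.png

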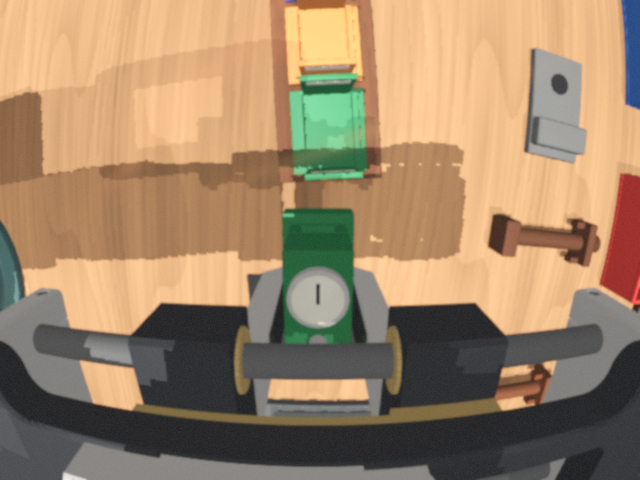

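The wrist view shows the green holder pocket at (330,125), between walls at rows 76 and 175, and the gauge held upright. The holder centre is (503.6, 189.9) mm at 97.2°, and the wall tops are at 0.091 m as expected.

Call:
drive_tool:
  commands:
    - [0, 0, 0, 0, 0, -0.58]
    - [0.7, 0.11, 0, 0, 0, 0]
    - [0.7, 0.11, 0, 0, 0, 0]
    - [0.69, 0.12, 0, 0, 0, 0]
    - [0, 0, 0.4, 0, 0, 0]
    - [0, 0, 0, 0, 0, 0]
    - [0, 0, 0, 0, 0, 0]

```text
time: 26.7
tool_pos: [0.504, 0.1895, 0.1747]
ee_rot: [-3.141, 0.001, 1.696]
wrist_force: [0.3, -0.1, -4.9]
width: 0.0297
finger_force: 30.0
```

```bash
python3 look2.py w8
python3 - <<'E'
from h import *
import pickle
s=pickle.load(open('w8.pkl','rb'));W=wcloud(s);H,S,V=hsv(s);G=(H>45)&(H<85)&(S>80)
for r in obj(s,G,W,.19,.215,.2): print('held top',r)
for r in obj(s,(H>6)&(H<20)&(S>150)&(W[...,1]>.2),W,.086,.097,.091): print('or',r)
print(np.percentile(W[G][:,2],[5,50,95]))
E
```

```text
26.75 [0.50425836 0.18972678 0.17518662] [3.14149642e+00 3.79931703e-04 1.69615765e+00] 0.029829166045610454 [ 0.255  0.07   1.449 -0.     1.623  0.129]
green (array([318, 188]), np.int32(393), (array([498.6, 227.4]), (44.1, 5.0), 7.2), 'medz', 0.0912)
blue (array([320,  22]), np.int32(845), (array([483.3, 350.7]), (30.7, 29.3), 97.3), 'medz', 0.0882)
blue (array([325,  51]), np.int32(327), (array([488.7, 325. ]), (38.7, 5.4), 7.4), 'medz', 0.0913)
held top (array([317, 283]), np.int32(3816), (array([502.9, 192.4]), (50.8, 32.4), 97.3), 'medz', 0.2076)
or (array([325, 172]), np.int32(268), (array([497.5, 238.9]), (43.2, 4.3), 7.8), 'medz', 0.091)
[0.01586541 0.18027122 0.20848522]
```

Call:
drive_tool:
  commands:
    - [0, 0, 0.4, 0, 0, 0]
    - [0, 0, 0.4, 0, 0, 0]
    - [0, 0, 0.4, 0, 0, 0]
    - [0, 0, 0.3, 0, 0, 0]
    - [0, 0, 0.3, 0, 0, 0]
    - [0, 0, 0.3, 0, 0, 0]
    - [0, 0, 0, 0, 0, 0]
    - [0, 0, 0, 0, 0, 0]

```text
time: 27.75
tool_pos: [0.5045, 0.1909, 0.0915]
ee_rot: [3.141, -0.0, 1.698]
wrist_force: [-0.4, -0.0, -3.8]
width: 0.0302
finger_force: 30.0
```

Call:
drive_tool:
  commands:
    - [0, 0, 0.2, 0, 0, 0]
    - [0, 0, 0.2, 0, 0, 0]
    - [0, 0, 0.2, 0, 0, 0]
    - [0, 0, 0.15, 0, 0, 0]
    - [0, 0, 0.05, 0, 0, 0]
    - [0, 0, 0, 0, 0, 0]
    - [0, 0, 0, 0, 0, 0]

```text
time: 28.62
tool_pos: [0.5044, 0.1909, 0.0594]
ee_rot: [3.141, -0.0, 1.698]
wrist_force: [0.3, -0.7, -3.3]
width: 0.0298
finger_force: 30.0
```

Call:
drive_tool:
  commands:
    - [0, 0, 0.04, 0, 0, 0]
    - [0, 0, 0.03, 0, 0, 0]
    - [0, 0, 0, 0, 0, 0]

```text
time: 29.0
tool_pos: [0.504, 0.1907, 0.0561]
ee_rot: [-3.141, 0.0, 1.698]
wrist_force: [-0.7, 0.1, -3.4]
width: 0.0298
finger_force: 30.0
```

Call:
drive_tool:
  commands:
    - [0, 0, 0.03, 0, 0, 0]
    - [0, 0, 0.02, 0, 0, 0]
    - [0, 0, 0, 0, 0, 0]

```text
time: 29.38
tool_pos: [0.5042, 0.1908, 0.0551]
ee_rot: [3.141, 0.0, 1.698]
wrist_force: [-1.7, -0.1, 2.3]
width: 0.0298
finger_force: 30.0
```

Seated at the expected height. Releasing and lifting.

Call:
drive_tool:
  commands:
    - [0, 0, 0, 0, 0, 0]
    - [0, 0, 0, 0, 0, 0]
    - [0, 0, 0, 0, 0, 0]
    - [0, 0, 0, 0, 0, 0]
    - [0, 0, -0.2, 0, 0, 0]
    - [0, 0, -0.4, 0, 0, 0]
    - [0, 0, -0.6, 0, 0, 0]
    - [0, 0, -0.6, 0, 0, 0]
    - [0, 0, -0.6, 0, 0, 0]
    - [-0.5, 0, -0.6, 0, 0, 0]
    - [-0.5, 0, -0.6, 0, 0, 0]
    - [-0.5, 0, -0.6, 0, 0, 0]
    - [0, 0, 0, 0, 0, 0]
    - [0, 0, 0, 0, 0, 0]
  gripper: 0.35

```text
time: 31.12
tool_pos: [0.5114, 0.1318, 0.2219]
ee_rot: [-3.141, -0.0, 1.698]
wrist_force: [0.3, 0.1, 0.4]
width: 0.0613
finger_force: 0.0
```

```bash
python3 look2.py w9
python3 - <<'E'
from h import *
import pickle
s=pickle.load(open('w9.pkl','rb'));W=wcloud(s);H,S,V=hsv(s);G=(H>45)&(H<85)&(S>80)
for r in obj(s,G&(W[...,1]>.1),W,.083,.0895,.088): print('top',r)
i=cam('scene')['image']; cv2.imwrite('pics/end.png',np.hstack([cv2.resize(i[160:365,150:400],(400,328)),cv2.resize(s['image'],(400,328))]))
E
```

```text
31.175 [0.51105368 0.13185703 0.22127876] [-3.13993121e+00 -3.26339763e-04  1.69838656e+00] 0.06144491332276716 [0.145 0.036 1.393 0.    1.714 0.017]
green (array([319, 113]), np.int32(234), (array([499., 227.]), (42.1, 4.2), 7.6), 'medz', 0.0911)
green (array([316, 131]), np.int32(311), (array([500.9, 208.3]), (28.1, 15.1), 7.3), 'medz', 0.0881)
green (array([320, 175]), np.int32(647), (array([505.3, 177.5]), (29.3, 23.5), 7.7), 'medz', 0.0882)
green (array([318, 201]), np.int32(238), (array([508.4, 153.7]), (41.4, 4.3), 7.3), 'medz', 0.0911)
blue (array([318,   3]), np.int32(279), (array([486.5, 324.4]), (43.2, 5.9), 7.3), 'medz', 0.0912)
top (array([316, 131]), np.int32(327), (array([501. , 207.6]), (28.4, 16.9), 7.3), 'medz', 0.0881)
top (array([319, 175]), np.int32(657), (array([505.2, 178.2]), (29.6, 25.4), 7.7), 'medz', 0.0882)
```

View pics/end.png

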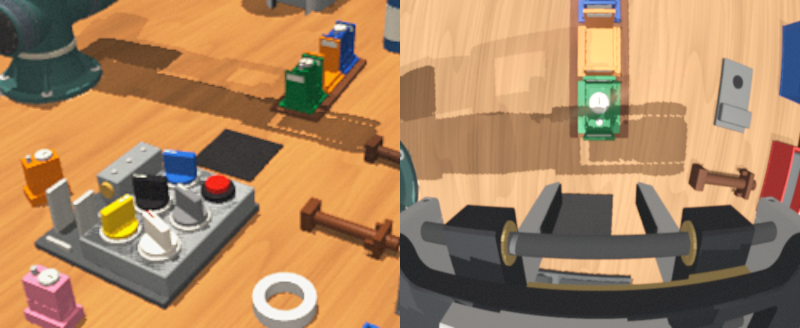

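The final picture shows the gauge upright in the green holder (left half at (303,85), right half at (599,105)), with its tower top at 0.088 m (16 + 72 mm), so it is fully down. The nest is empty, the ram is drawn back, and the other things look undisturbed.

```bash
python3 -c "
from bench import close_job
print(close_job())"
```

```text
the job is handed in; nothing more can be done
None
```

The job is handed in: the ram is drawn fully back and the green gauge stands upright, fully down in the green holder, let go at about 31 s of the 67 s allowed, with nothing else seen to move.

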